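# Feel out the hidden release of a print registration bed

### The arm

A 6-joint arm with a two-finger parallel gripper is mounted at the origin on the work surface. World frame = base frame: x ahead of the robot, y to its left, z up, the work surface at z = 0. Lengths are in m, angles in rad, forces in N, time in s.
With the tool pointing down it reaches from about 0.375 to 0.975 m from the base axis. Payload 3.8 kg.
Tool frame: the origin (TCP) lies midway between the tips of the shut fingers; the grasp point (between the pads) lies 19 mm behind it; z points along the fingers, y is the direction in which the jaws open and shut (so a half turn about z gives the same grasp; the last joint's range is limited). The gripper opens to 85 mm and grips with 20 to 120 N. Pads are 22 mm wide; open, the fingers measure 114 mm over their backs; the gripper's body (76 mm by 85 mm) begins 54 mm behind the grasp point. The pads swing forward as they close: fully open they stand 13 mm farther back than shut.
Start: joints at [1.308, 0.264, 1.604, -0, 1.274, -0.037], TCP at [0.151, 0.658, 0.231] pointing down, gripper open.
Joint ranges: [-2.63, 2.63], [-0.94, 2.18], [0.31, 2.57], [-1.31, 4.45], [0, 2.66], [-2.55, 2.55]. Speed limits (rad/s): [2.57, 2.57, 3.14, 3.14, 3.14, 3.14].

### API

Orientations are given as a rotation vector (axis times angle).
In Python, from workcell import bot gives the robot as it stands.
- The arm moves only by the tool arm_command, never from a script. Its argument "targets" is text: rows parted by semicolons, each of 7 numbers parted by spaces: the shift along the tool's x, y, z in mm, then the turn, a rotation vector about the tool's x, y, z in degrees, then the opening, from 0 (shut) to 1 (fully open). A call has 1 to 10 rows; each row is the pose to reach, as a shift and turn from the pose commanded when the call began, along the tool's axes at that moment; what a row does not reach only later rows make up. A row lasts 1/12 s, in which the tool goes at most 41.7 mm and 7.16 degrees, less where a joint would pass 70% of its speed; a pose out of reach is approached as far as the arm can. A call with a gripper value outside its range is refused whole. The fingers move at their own pace and stop on an object; "newtons" is the grip in N (left out, the last holds). Time passes only in rows, so rows that repeat a pose let the fingers close. It gives the time, the measured TCP pose, the force and the opening at its end, in the units of the state.
- bot.read_state(): the state, without advancing time (a new reading comes with each control period).
- bot.read_camera(name): name is "scene" or "top" or "wrist"; returns (picture, depth): 400x640x3 uint8, blue, green, red; 400x640 float32, m along the optical axis (not along the pixel's ray), 0 where there is no reading.
- bot.camera_params(name): a dict with "fov_y" (degrees; the focal length in pixels is half the picture's height over the tangent of half this angle, whatever the lens; pixels are square), "cx", "cy" (the principal point, pixels), "xyz" and "rotation" of the camera in the world; the wrist camera has in their place "T_tool_cam" (4x4, takes a point from camera to tool coordinates, whose origin is the TCP and whose axes are the flange's). Camera axes: x right, y up, looking along -z (the intrinsics and any distortion apply to the point x, -y, -z); pixel columns grow to the right and rows downward; lengths in m; the calibration is good to about 2 mm. A picture is of the moment at which its call begins: read the wrist's pose just before it. camera_params takes no time and is no camera call.
- bot.finish_job(): hands the job in, once; it reports no verdict.
The state is a dict: "time": time; "q": joint angles; "joint_vel": joint speeds; "joint_torque": joint torques, N m; "tool_pos": TCP position; "tcp_rot": TCP orientation; "wrist_force": force on the tool from outside, world axes, zero at the start; "torque": the same for the moment, N m; "width": opening from 0.0 (shut) to 1.0 (fully open).
Only numpy, scipy, OpenCV 4.12 (cv2) and the standard library are available. Lean on these libraries where they do the work, as an engineer would, in place of code of your own. Each camera call takes 0.05 s, during which the arm holds its last target.

### The job

The dark sprung bar along the near edge of the print registration bed hides a release notch somewhere along its length. With the fingers shut and pointing down, press lightly on the bar beside the yellow end cap, so that it sinks a little, and slide the fingertips along it, away from the cap, until they find the notch; then push the key inside it fully down, so that the blue jaw backs off from the printing block, and move clear of everything. Touch gently, do not push the jaw itself, and leave the printing block and the other studio things where they are.

Things in the scene. Friction and masses are not known exactly. Their poses are not given: they have to be found in the camera images.
- bed: Fixed print registration bed: plywood board, 420 mm along y, x from -30 to 270 mm, top 18 mm above the table. Origin at table height under the middle of the bar's open stretch; x runs from the bar to the far edge, y along the bar to the YELLOW end cap, z up. End caps (yellow +y, grey -y) lie beyond y = +-110 mm, 52 mm wide, tops 48 mm high. The thin fascia before the bar is 22 mm high.
- bar_mid (a point): Middle of the open stretch of the dark steel bar, on its top: bed x = 0, y = 0, 40 mm above the table. The bar is 28 mm wide (x = -14 to 14 mm) and open from y = -110 to 110 mm. Its notch cuts right across it, is 44 mm long along y, and has its middle anywhere from bed y = 20 to -70 mm.
- start (a point): Where to begin pressing, on the bar's top beside the yellow cap: bed x = 0, y = 85 mm (65 to 95 will do). Sink the bar 1 to 3 mm and slide towards bed -y with it sunk; it must still be sunk between y = 55 and 33 mm. The place is judged at the point midway between the finger pads, within 30 mm of bed x = 0.
- bar_end (a point): Far end of the bar's open stretch, on its top at the grey cap: bed x = 0, y = -110 mm.
- bar (a joint): How far the sprung bar is pushed down, m: 0 up, 0.005 at its stop. It sinks straight down as a whole, starts to move at about 3 N, adds 1.5 N per mm (about 10 N at the stop), and springs back. A fingertip wholly inside the notch no longer presses it.
- key (a joint): How far the release key is pushed down, m: 0 up, 0.008 at its hard stop. The key is a black plate in the notch, 40 mm along y by 28 mm wide, its top 34 mm above the table (6 mm below the bar's) when up, 26 mm when fully down. It resists with 4 to 5 N of friction and stays where it is left; it draws the blue jaw back by 1.75 times its travel.
- jaw: Blue clamp jaw, 110 mm (x) by 18 mm (y), 18 mm high, on the bed beside the printing block; origin under its middle, at bed x = 150 mm, y = -90 mm, slides to -y by 14 mm when the key is pushed. Must not be pushed directly.
- block: Loose teal lino printing block on a wood base, 140 x 150 mm, 14 mm thick, lying on the bed in front of the jaw with its middle near bed x = 150 mm, y = -3 mm; origin at the centre of its underside. Leave in place.
- jar: Pink ink jar with a white cap, 48 mm across, 45 mm high, standing on the bed near the yellow-cap side; origin at the centre of its underside. Leave alone.
- tube: Violet ink tube with a yellow screw cap, about 120 mm long, 22 mm high, lying on the bed near the yellow-cap side; origin under its middle. Leave alone.
- brayer: Ink roller: dark red roller 110 mm long, 36 mm thick, wooden handle, 180 mm in all, lying on the table at the left; origin on the table under the roller's middle. Leave alone.
- baren: Wooden rubbing disc 96 mm across with a knob, 47 mm high, on the table at the left; origin at the centre of its underside. Leave alone.
- gouge: Carving tool with a light wooden handle, 170 mm long, lying on the table at the right; origin under its middle. Leave alone.
- brush_pot: White pot 76 mm across, 95 mm high, with brushes up to 176 mm high, on the table at the right; origin at the centre of its underside. Leave alone.
Mind the look-alikes: they are no part of the job. Of the things like the block, leave any that is green, orange or red; of the rest the larger one is meant.

How it is judged:
On the way, in this order (a step that is already met when the one before it is completed fails the run):
1. the fingertips press the bar at least 0.5 mm down beside the yellow end cap (x of the grasp point in the frame of bed between -0.03 and 0.03 m and value of joint bar above 0.0005 m and y of the grasp point in the frame of bed above 0.065 m and contact force between the fingers and anything else above 0.5 N), for 0.1 s.
2. still pressing the bar, they have slid along it away from the cap (x of the grasp point in the frame of bed between -0.03 and 0.03 m and value of joint bar above 0.0005 m and y of the grasp point in the frame of bed between 0.033 and 0.055 m and contact force between the fingers and anything else above 0.5 N), for 0.05 s.
3. the key inside the notch is pushed down by the fingertips (value of joint key above 0.0065 m and x of the grasp point in the frame of bed between -0.035 and 0.035 m and contact force between the fingers and anything else above 0.5 N), for 0.1 s.
At the end, for the whole second after the job is handed in: The key is at least 6.5 of its 8 mm down and the jaw at least 9 mm back, the bar has sprung up again (under 1 mm), the block is at rest within 12 mm of its place and the other things within 30 mm of theirs (value of joint key above 0.0065 m and value of joint bar below 0.001 m and y of jaw in the frame of bed below -0.099 m and distance of block from where it was at the start of the episode below 0.012 m and linear speed of block below 0.01 m/s and distance of each of jar, tube, brayer, baren, gouge, brush_pot from where it was at the start of the episode below 0.03 m); the robot touches nothing.
It fails at once if the jaw is pushed directly (over 2 N) (contact force between any of the arm, the fingers and jaw above 2 N).
It fails at once if the fingers press or strike anything with more than 60 N (contact force between the fingers and anything else above 60 N).
It fails at once if the printing block is lifted or shifted by more than 12 mm (distance of block from where it was at the start of the episode above 0.012 m).
It fails at once if another studio thing is lifted or shifted by more than 30 mm (distance of any of jar, tube, brayer, baren, gouge, brush_pot from where it was at the start of the episode above 0.03 m).
It also fails if it takes over 48 s, if anything falls off the work surface, if the arm or the gripper's body presses on something with over 40 N, if the wrist force passes 120 N, or if a joint passes its speed limit or range.

## Working session

There is one attempt and no reset: what is moved stays moved. The work goes in short steps, Python scripts to look and compute and a tool call to move; the robot and the scene stay as the last step left them, time stands still between calls to the robot, and variables do not carry over. Pictures are saved under pics/ and viewed, and the job is handed in when it is done.

Besides the shell and the picture viewer there is one more tool, called after "Call:" as name(argument=value, ...) on one line, values as JSON. arm_command: Moves the arm, as the interface text tells. Its arguments: {"type":"object","properties":{"targets":{"type":"string"},"newtons":{"type":"number"}},"required":["targets"]}

```bash
mkdir -p pics
cat > h.py <<'E'
import numpy as np, cv2
from scipy.spatial.transform import Rotation as R
from workcell import bot
def save(n,cam):
    p,d=bot.read_camera(cam); cv2.imwrite(f'pics/{n}.png',p); np.savez(f'pics/{n}.npz',p=p,d=d); return p,d
def toworld(cam,u,v,d):
    c=bot.camera_params(cam); f=200/np.tan(np.radians(c['fov_y']/2))
    pc=np.array([(u-c['cx'])/f*d,-(v-c['cy'])/f*d,-d])
    M=np.array(c['rotation']); 
    if M.shape!=(3,3): M=R.from_rotvec(M).as_matrix()
    return M@pc+np.array(c['xyz'])
E
python3 - <<'E'
from h import *
print(bot.read_state())
for c in('scene','top','wrist'):print(c,bot.camera_params(c))
save('t0','top');save('s0','scene')
E
```

```text
{'time': 0.0, 'q': array([ 1.30813364e+00,  2.64786798e-01,  1.60536296e+00, -1.34096005e-05,
        1.27368715e+00, -3.68694559e-02]), 'joint_vel': array([-0.00181658, -0.00054667, -0.00238464, -0.00038619, -0.00030173,
        0.00043506]), 'joint_torque': array([ 1.22484085e-03, -5.15127432e+01, -3.67310500e+01,  1.90990763e-04,
        1.29301954e-02,  8.63903381e-06]), 'tool_pos': array([0.15091723, 0.65717218, 0.22994531]), 'tcp_rot': array([-0.35387957, -3.12127174,  0.00348845]), 'wrist_force': array([-0.9678359 , -0.37152384,  0.06552318]), 'torque': array([-0.05030949, -0.01248827, -0.01766486]), 'width': 1.0007796131011644}
scene {'fov_y': 45.233186803836404, 'cx': 312.4878095052952, 'cy': 209.98614146341126, 'xyz': array([1.11228343, 1.01528188, 0.80158477]), 'rotation': array([0.35270937, 1.25339026, 2.29645654])}
top {'fov_y': 54.571819729441, 'cx': 317.2028806078008, 'cy': 199.15216501861747, 'xyz': array([ 0.38682927, -0.00699697,  1.2523021 ]), 'rotation': array([ 0.09718293, -0.08840533, -1.58399049])}
wrist {'fov_y': 67.7319096806527, 'cx': 317.33065000297347, 'cy': 197.8301580933471, 'T_tool_cam': array([[ 1.39146422e-03,  9.65310770e-01,  2.61099945e-01,
         6.51235216e-02],
       [ 9.99998102e-01, -1.69926343e-03,  9.53105183e-04,
        -1.74324882e-03],
       [ 1.36372029e-03,  2.61098123e-01, -9.65311302e-01,
        -1.43521572e-01],
       [ 0.00000000e+00,  0.00000000e+00,  0.00000000e+00,
         1.00000000e+00]])}
```

View pics/t0.png

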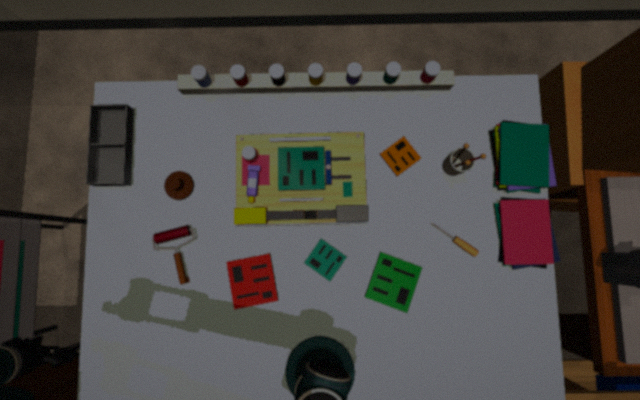

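View pics/s0.png

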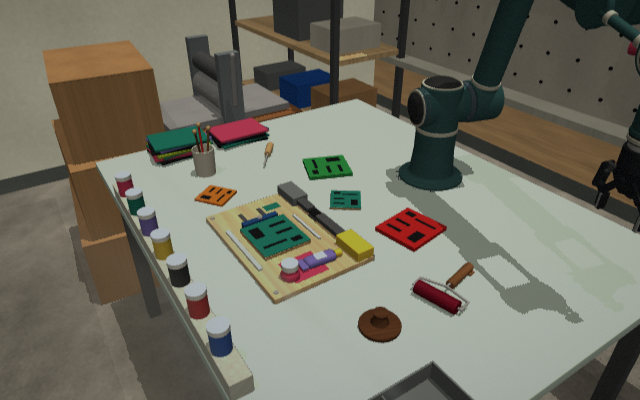

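The top view shows the bed at about u 235–368, v 132–225, with the yellow cap at (251,216), the grey cap at (352,214) and the bar between them. The block candidates are:
- **Teal, large:** (302,168), on the bed.
- **Teal, small:** (326,259), a look-alike.
- **Red:** (252,280).
- **Green:** (393,281).
- **Orange:** (400,155).

The large teal one on the bed is the block. I'll check it in a crop.

Run:
```python
from h import *
p=cv2.imread('pics/t0.png')[125:235,225:380]
cv2.imwrite('pics/t0c.png',cv2.resize(p,None,fx=5,fy=5,interpolation=cv2.INTER_CUBIC))
```

```text
(no output)
```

View pics/t0c.png

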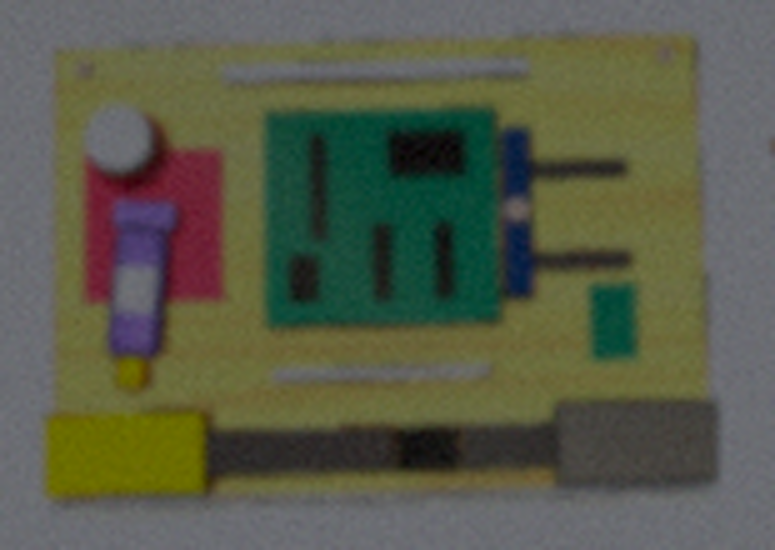

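The crop shows the large teal block touching the blue jaw (crop 515,210). The bar runs between the cap edges at crop u≈208 and 556, v≈450. The dark notch spans crop u 398–462, so bed y is about -30 mm. Next I'll measure it.

Run:
```python
from h import *
d=np.load('pics/t0.npz')['d']
def w(cu,cv_):
    u=225+cu/5;v=125+cv_/5
    dd=np.median(d[int(v)-1:int(v)+2,int(u)-1:int(u)+2]); return toworld('top',u,v,dd).round(4)
for n,a in dict(capY=(128,455),capG=(637,443),bar1=(230,452),bar2=(300,452),bar3=(370,450),key=(430,448),bar4=(500,445),bar5=(540,444),jaw=(516,210),cTL=(58,50),cTR=(695,38),block=(360,218),ye=(208,452),ge=(556,445),n1=(398,450),n2=(462,450)).items(): print(n,w(*a))
```

```text
capY [0.4799 0.2068 0.0489]
capG [ 0.4825 -0.1101  0.0493]
bar1 [0.4816 0.1445 0.0386]
bar2 [0.4807 0.1003 0.0406]
bar3 [0.4812 0.0564 0.0418]
key [0.4826 0.019  0.0329]
bar4 [ 0.4832 -0.025   0.0406]
bar5 [ 0.4836 -0.0502  0.0387]
jaw [ 0.633  -0.0378  0.0394]
cTL [0.7535 0.2631 0.0017]
cTR [ 0.7557 -0.1599 -0.0021]
block [0.6311 0.062  0.0308]
ye [0.4818 0.1583 0.0387]
ge [ 0.4825 -0.06    0.043 ]
n1 [0.4815 0.0391 0.0354]
n2 [ 0.4809 -0.0011  0.0347]
```

```bash
cat >> h.py <<'E'
O=np.array([0.482,0.049,0.0]); YAW=0.008
c,s=np.cos(YAW),np.sin(YAW)
B=np.array([[c,-s,0],[s,c,0],[0,0,1]])
# target: tool x=bed +y, tool z=down, tool y = z cross x
RT=np.column_stack([B[:,1],np.cross([0,0,-1],B[:,1]),[0,0,-1]])
def st():
    s=bot.read_state(); Rm=R.from_rotvec(s['tcp_rot']).as_matrix()
    b=B.T@(s['tool_pos']-O)
    print('t',round(s['time'],2),'bed mm',(b*1e3).round(1),'F',s['wrist_force'].round(2),'w',round(s['width'],3),'q',s['q'].round(2))
    return s,Rm
def go(bx,by,bz):
    s,Rm=st(); t=O+B@(np.array([bx,by,bz])/1e3)
    print('shift',(Rm.T@(t-s['tool_pos'])*1e3).round(1),'rot',np.degrees(R.from_matrix(Rm.T@RT).as_rotvec()).round(2))
E
python3 -c "
from h import *
go(0,85,200)"
```

```text
t 0.1 bed mm [-326.2  610.8  230. ] F [ 0.12 -0.27 -0.21] w 1.002 q [ 1.31  0.26  1.61  0.    1.27 -0.04]
shift [-439.1 -435.9   30.9] rot [-0.11  0.08 76.6 ]
```

Call:
arm_command(targets="-40 -40 0 0 0 7 0; -80 -80 0 0 0 14 0; -109 -108 0 0 0 21 0; -138 -136 0 0 0 28 0; -167 -164 0 0 0 35 0; -196 -192 0 0 0 42 0; -225 -220 0 0 0 49 0; -254 -248 0 0 0 56 0; -283 -276 0 0 0 63 0; -283 -276 0 0 0 70 0", newtons=20)

```text
time: 0.93
tool_pos: [0.3665, 0.3218, 0.2309]
tcp_rot: [2.089, 2.344, -0.002]
wrist_force: [0.2, 0.4, -0.3]
width: -0.002
```

```bash
python3 -c "
from h import *
go(0,85,120)"
```

```text
t 0.93 bed mm [-113.3  273.7  230.9] F [ 0.15  0.43 -0.3 ] w -0.002 q [ 0.67 -0.09  1.99 -0.    1.25  0.56]
shift [-199.5   92.5  111.3] rot [0.02 0.12 6.14]
```

Call:
arm_command(targets="-25 12 10 0 0 3 0; -50 23 25 0 0 6.1 0; -80 37 40 0 0 6.1 0; -110 51 58 0 0 6.1 0; -140 65 75 0 0 6.1 0; -165 77 90 0 0 6.1 0; -185 86 102 0 0 6.1 0; -199 92 110 0 0 6.1 0; -199.5 92.5 111 0 0 6.1 0; -199.5 92.5 111 0 0 6.1 0")

```text
time: 1.77
tool_pos: [0.4808, 0.1381, 0.1192]
tcp_rot: [-2.204, -2.237, 0.003]
wrist_force: [-0.2, 0.4, 0.9]
width: -0.003
```

```bash
python3 -c "
from h import *
go(0,85,60)
save('w1','wrist');save('s1','scene')"
```

```text
t 1.77 bed mm [ -0.5  89.1 119.2] F [-0.24  0.4   0.86] w -0.003 q [0.23 0.04 2.08 0.   1.02 0.21]
shift [-4.1  0.6 59.2] rot [-0.14  0.02  0.38]
```

View pics/w1.png

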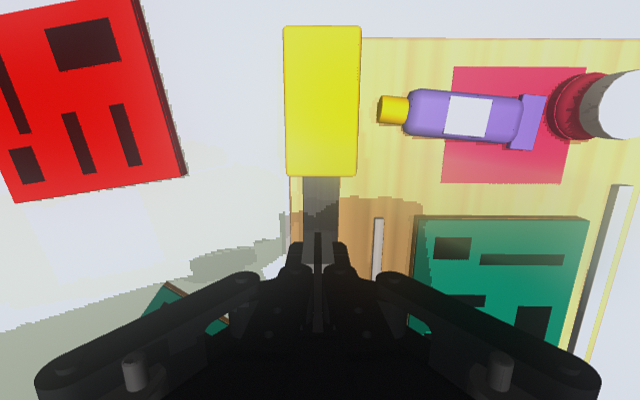

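View pics/s1.png

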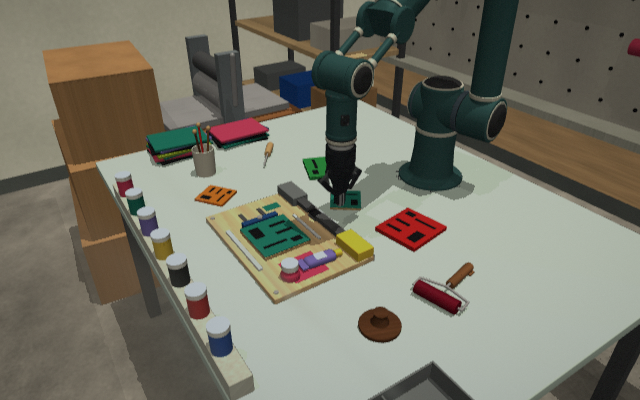

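The wrist view shows the bar running straight under the shut fingers (u≈320), with the yellow cap ending at v≈177. The tool is lined up with the bar, so I'll descend.

Call:
arm_command(targets="-1 0.5 12 0 0 0.4 0; -3 0.5 28 0 0 0.4 0; -4 0.5 45 0 0 0.4 0; -4 0.5 58 0 0 0.4 0; -4 0.5 66 0 0 0.4 0; -4 0.5 71 0 0 0.4 0; -4 0.5 74 0 0 0.4 0; -4 0.5 74 0 0 0.4 0; -4 0.5 74 0 0 0.4 0")

```text
time: 2.62
tool_pos: [0.4825, 0.1352, 0.0468]
tcp_rot: [2.21, 2.232, 0.001]
wrist_force: [0.4, -0.4, 0.3]
width: -0.0
```

```bash
python3 -c "
from h import *
go(0,85,40)"
```

```text
t 2.62 bed mm [ 1.2 86.2 46.8] F [ 0.43 -0.41  0.27] w -0.0 q [0.22 0.13 2.14 0.   0.87 0.21]
shift [-1.2 -1.2  6.8] rot [ 0.05 -0.01  0.12]
```

Call:
arm_command(targets="-1 -1 1 0 0 0 0; -1 -1 2.5 0 0 0 0; -1 -1 4 0 0 0 0; -1 -1 5 0 0 0 0; -1 -1 6 0 0 0 0; -1 -1 7 0 0 0 0; -1 -1 7 0 0 0 0; -1 -1 7 0 0 0 0")

```text
time: 3.28
tool_pos: [0.4812, 0.1339, 0.0396]
tcp_rot: [2.21, 2.232, -0.0]
wrist_force: [-0.7, -0.1, 3.3]
width: -0.001
```

Call:
arm_command(targets="0 0 0.6 0 0 0 0; 0 0 1.2 0 0 0 0; 0 0 1.8 0 0 0 0; 0 0 2.1 0 0 0 0; 0 0 2.1 0 0 0 0; 0 0 2.1 0 0 0 0")

```text
time: 3.78
tool_pos: [0.4812, 0.1339, 0.0376]
tcp_rot: [2.21, 2.232, 0.0]
wrist_force: [-2.9, -1.1, 7.3]
width: -0.001
```

Call:
arm_command(targets="-2 0 0 0 0 0 0; -6 0 0 0 0 0 0; -10 0 0 0 0 0 0; -14 0 0 0 0 0 0; -18 0 0 0 0 0 0; -22 0 0 0 0 0 0; -26 0 0 0 0 0 0; -30 0 0 0 0 0 0; -34 0 0 0 0 0 0; -37 0 0 0 0 0 0")

```text
time: 4.62
tool_pos: [0.4832, 0.098, 0.0383]
tcp_rot: [2.211, 2.231, 0.006]
wrist_force: [0.5, 4.6, 5.3]
width: -0.007
```

```bash
python3 -c "
from h import *
go(0,40,37.7)"
```

```text
t 4.62 bed mm [ 1.5 48.9 38.3] F [0.55 4.59 5.32] w -0.007 q [0.15 0.13 2.16 0.   0.85 0.14]
shift [-8.9 -1.6  0.5] rot [ 0.2  -0.13  0.06]
```

Call:
arm_command(targets="-2 -0.5 0.3 0 0 0 0; -4 -1 0.5 0 0 0 0; -6 -1.5 0.5 0 0 0 0; -8 -1.5 0.5 0 0 0 0; -10 -1.5 0.5 0 0 0 0; -10 -1.5 0.5 0 0 0 0")

```text
time: 5.12
tool_pos: [0.4821, 0.0879, 0.038]
tcp_rot: [2.21, 2.23, 0.007]
wrist_force: [0.2, 3.8, 6.0]
width: 0.001
```

```bash
python3 -c "
from h import *
go(0,0,38)"
```

```text
t 5.12 bed mm [ 0.4 38.9 38. ] F [0.16 3.75 6.01] w 0.001 q [0.13 0.12 2.17 0.   0.85 0.12]
shift [-38.9  -0.4  -0.1] rot [ 0.24 -0.12  0.05]
```

Call:
arm_command(targets="-4 0 0 0 0 0 0; -8 0 0 0 0 0 0; -12 0 0 0 0 0 0; -16 0 0 0 0 0 0; -20 0 0 0 0 0 0; -25 0 0 0 0 0 0; -30 0 0 0 0 0 0; -35 0 0 0 0 0 0; -40 0 0 0 0 0 0; -44 0 0 0 0 0 0")

```text
time: 5.95
tool_pos: [0.4823, 0.0438, 0.0378]
tcp_rot: [2.211, 2.231, 0.006]
wrist_force: [-0.6, 4.7, 6.0]
width: 0.005
```

```bash
python3 -c "
from h import *
go(0,-30,38)"
```

```text
t 5.95 bed mm [ 0.2 -5.2 37.8] F [-0.59  4.73  5.98] w 0.005 q [0.04 0.11 2.18 0.   0.85 0.03]
shift [-24.8  -0.2  -0.2] rot [ 0.21 -0.12  0.05]
```

Call:
arm_command(targets="-3 0 0 0 0 0 0; -6 0 0 0 0 0 0; -9 0 0 0 0 0 0; -12 0 0 0 0 0 0; -15 0 0 0 0 0 0; -18 0 0 0 0 0 0; -21 0 0 0 0 0 0; -23 0 0 0 0 0 0; -23 0 0 0 0 0 0")

```text
time: 6.7
tool_pos: [0.4805, 0.0194, 0.0364]
tcp_rot: [-2.211, -2.232, 0.001]
wrist_force: [-0.5, 0.1, -0.3]
width: -0.005
```

```bash
python3 -c "
from h import *
go(0,-30,38)"
```

```text
t 6.7 bed mm [ -1.8 -29.6  36.4] F [-0.46  0.12 -0.26] w -0.005 q [-0.01  0.11  2.18 -0.    0.85 -0.02]
shift [-0.4  1.8 -1.6] rot [-0.02  0.01  0.07]
```

The force has dropped to zero at bed y -29.6 mm, so the fingertips are inside the notch. Next I'll push the key down.

Call:
arm_command(targets="0 1.5 1.5 0 0 0 0; 0 1.5 3 0 0 0 0; 0 1.5 4.5 0 0 0 0; 0 1.5 6 0 0 0 0; 0 1.5 7 0 0 0 0; 0 1.5 8 0 0 0 0; 0 1.5 9 0 0 0 0; 0 1.5 9.5 0 0 0 0; 0 1.5 9.5 0 0 0 0")

```text
time: 7.45
tool_pos: [0.4826, 0.0199, 0.0273]
tcp_rot: [2.21, 2.232, 0.001]
wrist_force: [2.0, -1.3, 2.6]
width: -0.002
```

```bash
python3 -c "
from h import *
go(0,-30,26)"
```

```text
t 7.45 bed mm [  0.4 -29.1  27.3] F [ 1.96 -1.32  2.6 ] w -0.002 q [-0.01  0.13  2.18 -0.    0.83 -0.02]
shift [-0.9 -0.4  1.3] rot [0.05 0.   0.11]
```

Call:
arm_command(targets="0 0 0.5 0 0 0 0; 0 0 1 0 0 0 0; 0 0 1.5 0 0 0 0; 0 0 2 0 0 0 0; 0 0 2 0 0 0 0; 0 0 2 0 0 0 0")

```text
time: 7.95
tool_pos: [0.4827, 0.0199, 0.026]
tcp_rot: [2.21, 2.232, 0.001]
wrist_force: [-0.7, -0.3, 9.7]
width: -0.002
```

Call:
arm_command(targets="0 0 0.5 0 0 0 0; 0 0 0.8 0 0 0 0; 0 0 0.8 0 0 0 0; 0 0 0.8 0 0 0 0")

```text
time: 8.28
tool_pos: [0.4827, 0.0199, 0.0259]
tcp_rot: [2.21, 2.232, 0.001]
wrist_force: [-3.2, 0.2, 16.2]
width: -0.002
```

At z 25.9 mm the force rises to 16 N with almost no movement, so the key is on its hard stop. I'll lift straight up.

Call:
arm_command(targets="0 0 -3 0 0 0 0; 0 0 -8 0 0 0 0; 0 0 -15 0 0 0 0; 0 0 -28 0 0 0 0; 0 0 -50 0 0 0 0; 0 0 -80 0 0 0 0; 0 0 -115 0 0 0 0; 0 0 -145 0 0 0 0; 0 0 -160 0 0 0 0; 0 0 -160 0 0 0 0")

```text
time: 9.12
tool_pos: [0.485, 0.02, 0.1892]
tcp_rot: [2.206, 2.228, 0.009]
wrist_force: [0.4, -0.9, 0.5]
width: 0.001
```

Run:
```python
from h import *
st(); save('w2','wrist');p,d=save('s2','scene')
cv2.imwrite('pics/s2c.png',cv2.resize(p[160:310,190:390],None,fx=4,fy=4,interpolation=cv2.INTER_CUBIC))
```

```text
t 9.12 bed mm [  2.8 -29.  189.2] F [ 0.39 -0.92  0.47] w 0.001 q [-0.01 -0.07  2.05  0.    1.16 -0.02]
```

View pics/s2c.png

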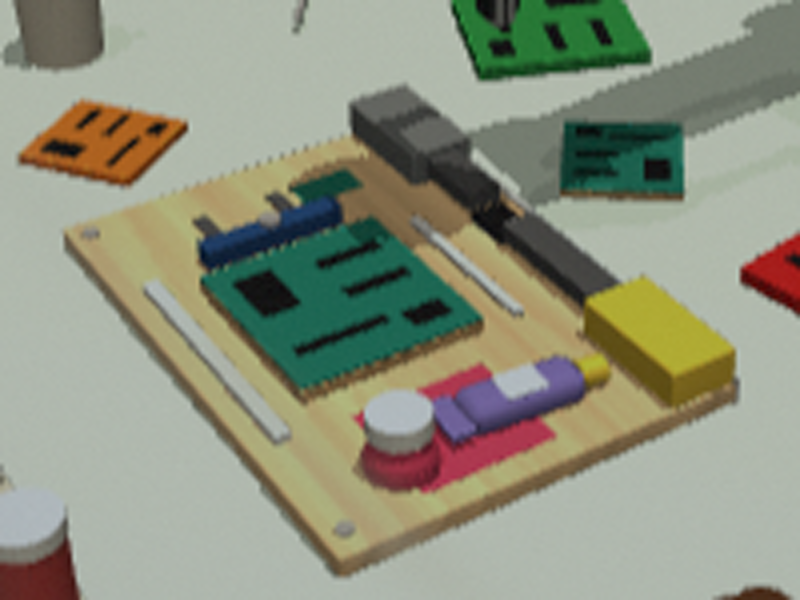

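View pics/w2.png

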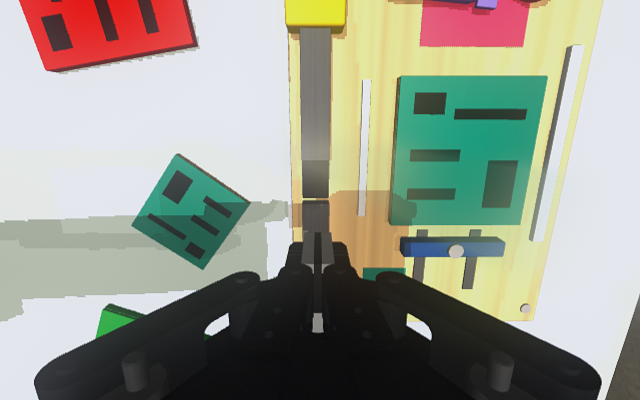

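Both pictures show the blue jaw backed off from the block. In the wrist view the block edge is at v≈224 and the jaw at v≈237, a gap of about 14 mm. The block, jar and tube haven't moved, the bar is up, and the arm is well clear.

```bash
python3 -c "
from h import *
print(bot.finish_job()); st()"
```

```text
the job is handed in; nothing more can be done
None
the job is handed in; nothing more can be done
```

The job is done and handed in at about 9.2 s of robot time; no verdict was reported.

- **Slide:** I pressed the bar beside the yellow cap at bed y ≈ 85 mm until it sank about 2 mm. With it still sunk (about 5–7 N), I slid the fingertips along until the force dropped to zero inside the notch, at bed y ≈ -30 mm.
- **Key:** I pushed the key down until it stopped. The tip was at 25.9 mm, where 26 mm is fully down, and the force rose to 16 N with almost no further movement. Then I lifted straight up to 189 mm.
- **Last checks:** The jaw has a gap of about 14 mm to the block. In the last pictures the bar is up, the block, jar and tube look unmoved, and the wrist force is back to about zero. I did not measure the brayer, baren, gouge or brush pot again, but the arm went nowhere near them at low height.

The one oddity was a sideways drag of about 4–5 N during the slide, which I put down to friction on the bar. No check failed or disagreed.

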